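Put away the reference bars and sample cases after a measuring run

TASK

The measuring run is over, so put the bench in order: lay all the aluminium reference bars flat in the open drawer of the bench cabinet, none on top of another, and slide the drawer fully home. Stack all the closed sample cases that stand on the bench, lid up, squarely on the case that already stands on the cabinet, one on top of another in a single flush column. Do not knock the other things on the bench about.

Things in the scene. Friction and masses are not known exactly. Their poses are not given: they have to be found in the camera images.
- bar1_mid (a point): centre (17 mm above its underside as it lies) of a square bare-aluminium reference bar 80 x 34 x 34 mm, about 0.25 kg, with a few small dull spark marks on its upper face, lying on the bench at the start; its x axis runs along the 80 mm length, z up
- bar2_mid (a point): centre (17 mm above its underside as it lies) of a square bare-aluminium reference bar 80 x 34 x 34 mm, about 0.25 kg, with a few small dull spark marks on its upper face, lying on the bench at the start; its x axis runs along the 80 mm length, z up
- bar3_mid (a point): centre (17 mm above its underside as it lies) of a square bare-aluminium reference bar 80 x 34 x 34 mm, about 0.25 kg, with a few small dull spark marks on its upper face, lying on the bench at the start; its x axis runs along the 80 mm length, z up
- bar4_mid (a point): centre (17 mm above its underside as it lies) of a square bare-aluminium reference bar 80 x 34 x 34 mm, about 0.25 kg, with a few small dull spark marks on its upper face, lying on the bench at the start; its x axis runs along the 80 mm length, z up
- case1_mid (a point): centre (20 mm above its underside) of a closed sample case, a flat box 100 x 60 x 40 mm with flat top and bottom, in dark plastic with a slightly lighter lid that bears a small blank paper label, about 0.2 kg, standing on the bench at the start; x axis along the 100 mm length, y along the 60 mm width, z up out of the lid
- case2_mid (a point): centre (20 mm above its underside) of a closed sample case, a flat box 100 x 60 x 40 mm with flat top and bottom, in dark plastic with a slightly lighter lid that bears a small blank paper label, about 0.2 kg, standing on the bench at the start; x axis along the 100 mm length, y along the 60 mm width, z up out of the lid
- case3_mid (a point): centre (20 mm above its underside) of a closed sample case, a flat box 100 x 60 x 40 mm with flat top and bottom, in dark plastic with a slightly lighter lid that bears a small blank paper label, about 0.2 kg, standing on the bench at the start; x axis along the 100 mm length, y along the 60 mm width, z up out of the lid
- base_case_mid (a point): centre (20 mm above its underside) of the sample case that already stands on top of the cabinet, the foot of the column: the same 100 x 60 x 40 mm box, but full, 0.5 kg; loose; axes as for the other cases
- cabinet: grey sheet-steel bench cabinet with a single blue-fronted drawer, fixed to the bench: 380 mm wide (y), 280 mm deep (x), flat top 80 mm above the bench; origin at the centre of its underside; its front, with the drawer, faces its own -x. With the drawer shut the drawer front's outer face is at x = -140 mm; the cabinet's top plate begins at x = -125 mm and ends at x = +140 mm
- drawer (a joint): how far the drawer is pulled out towards the cabinet's -x, in m: 0 fully home, stop at 0.17; slides stiffly with about 2 N of friction (a little more when moved fast) and stays where it is left; push anywhere on its front or handle
- drawer_handle (a point): middle of the drawer's steel bar handle: a bar 10 mm thick and 140 mm long along y, 25 mm out from the drawer front, 53 mm above the bench
- drawer_in (a point): centre of the drawer's inner floor, moving with the drawer, axes as the cabinet's; 20 mm above the bench. Inside, the drawer is 230 mm (x) by 344 mm (y), with walls 5 mm thick and 36 mm high above this floor. Its blue front plate spans x = -135 to -120 mm, is 376 mm wide and reaches 53 mm above this floor (74 mm above the bench). Contents higher than 50 mm would strike the cabinet's top plate. With the drawer out by q, the cabinet covers the part of it beyond x = q - 120 mm
- tin: bystander: flat closed round steel tin, 76 mm across, 34 mm high; origin at the middle of its underside
- calculator: bystander: black pocket calculator lying flat, 130 x 75 x 16 mm; origin at the middle of its underside
- brush: bystander: black-handled hand brush lying flat, 200 mm long, 20 mm thick; origin at the middle of its underside
- mug: bystander: white mug, 80 mm across, 90 mm high; origin at the middle of its underside
- wash_bottle: bystander: white plastic bottle with a blue cap, 68 mm across, 160 mm high; origin at the middle of its underside
- jar: bystander: amber glass jar with a black lid, 70 mm across, 85 mm high; origin at the middle of its underside
There are look-alikes about, which are no part of the job. Leave any red look-alike of the part that bears bar3_mid alone. Leave any pink look-alike of the part that bears case1_mid alone.

How it is judged:
By the outcome, as a careful person would: the job done as asked, in the order asked, and still so for the second after the job is handed in, with the robot touching nothing.
Of bar1, bar2, bar3, bar4 only 3 to 4 are there at a start; the rules pass over those that are not, and their reading is None.
Of case1, case2, case3 only 2 to 3 are there at a start; the rules pass over those that are not, and their reading is None.
At some moment in a run one of bar1, bar2, bar3, bar4, case1, case2, case3 may be knocked a few centimetres aside while the robot is not near it.
Once in a run the grip may slacken for a moment while it holds something.
It also fails if it takes over 210 s, if anything falls off the work surface, if the arm or the gripper's body presses on something with over 40 N, if the wrist force passes 120 N, or if a joint passes its speed limit or range.

ROBOT

A 6-joint arm with a two-finger parallel gripper is mounted at the origin on the work surface. World frame = base frame: x ahead of the robot, y to its left, z up, the work surface at z = 0. Lengths are in m, angles in rad, forces in N, time in s.
With the tool pointing down it reaches from about 0.35 to 0.775 m from the base axis. Payload 5.5 kg.
Tool frame: the origin (TCP) lies midway between the tips of the shut fingers; the grasp point (between the pads) lies 19 mm behind it; z points along the fingers, y is the direction in which the jaws open and shut (so a half turn about z gives the same grasp; the last joint's range is limited). The gripper opens to 85 mm and grips with 20 to 120 N. Pads are 22 mm wide; open, the fingers measure 114 mm over their backs; the gripper's body (76 mm by 85 mm) begins 54 mm behind the grasp point. The pads swing forward as they close: fully open they stand 13 mm farther back than shut.
Start: joints at [1.15, 0.313, 0.046, 1.304, 0, 1.431], TCP at [0.159, 0.553, 0.231] pointing down, gripper open.
Joint ranges: [-2.76, 2.76], [-0.86, 1.69], [-1.03, 1.26], [-2.2, 2.34], [-1.47, 1.5], [-3.14, 3.14]. Speed limits (rad/s): [2.57, 2.57, 3.14, 3.14, 3.14, 3.14].

INTERFACE

Orientations are given as a unit quaternion [w, x, y, z].
In Python, from workcell import env gives the robot as it stands.
- The arm moves only by the shell command python3 -m creep 'ROWS' [OPENING] [FORCE]. ROWS is JSON, a list of rows, each a list of 6 numbers: the shift along the tool's x, y, z in m, then the turn, a rotation vector about the tool's x, y, z in degrees. A call has exactly 8 rows; each row is the pose to reach, as a shift and turn from the pose commanded when the call began, along the tool's axes at that moment; what a row does not reach only later rows make up. A row lasts 1/10 s, in which the tool goes at most 50 mm and 8.59 degrees, less where a joint would pass 70% of its speed; a pose out of reach is approached as far as the arm can. A call with a gripper value outside its range is refused whole. OPENING is the finger opening in m, from 0 to 0.0854, set as the call begins (- or left out, the last holds). The fingers move at their own pace and stop on an object; FORCE is the grip in N (left out, the last holds). Time passes only in rows, so rows that repeat a pose let the fingers close, or fill a call up. It gives the time, the measured TCP pose, the force and the opening at its end, in the units of the state.
- env.get_state(): the state, without advancing time (a new reading comes with each control period).
- env.read_camera(name): name is "side" or "top" or "wrist"; returns (picture, depth): 420x560x3 uint8, blue, green, red; 420x560 float32, m along the optical axis (not along the pixel's ray), 0 where there is no reading.
- env.camera_params(name): a dict with "fx", "fy", "cx", "cy" (pixels), "position" and "orientation" of the camera in the world. Camera axes: x right, y up, looking along -z (the intrinsics and any distortion apply to the point x, -y, -z); pixel columns grow to the right and rows downward; lengths in m; the calibration is good to about 2 mm. A picture is of the moment at which its call begins: read the wrist's pose just before it. camera_params takes no time and is no camera call; for the wrist camera it gives the pose at the moment of the call.
- env.hand_in(): hands the job in, once; it reports no verdict.
The state is a dict: "clock": time; "joint_pos": joint angles; "qvel": joint speeds; "tau": joint torques, N m; "tcp_pos": TCP position; "orientation": TCP orientation; "wrist_force": force on the tool from outside, world axes, zero at the start; "ft_torque": the same for the moment, N m; "finger_gap": finger opening in m.
Only numpy, scipy, OpenCV 4.12 (cv2) and the standard library are available. Lean on these libraries where they do the work, as an engineer would, in place of code of your own. Each camera call takes 0.05 s, during which the arm holds its last target. There are 200 camera calls.

## Working session

There is one attempt and no reset: what is moved stays moved. The work goes in short steps, Python scripts to look and compute and a shell command to move; the robot and the scene stay as the last step left them, time stands still between calls to the robot, and variables do not carry over. Pictures are saved under pics/ and viewed, about 12 in all and at most 16, crops included, and the job is handed in when it is done.

```bash
ls; mkdir -p pics; cat > h.py <<'E'
from workcell import env
import numpy as np, cv2
from scipy.spatial.transform import Rotation as R
def q2R(q): return R.from_quat([q[1],q[2],q[3],q[0]]).as_matrix()
def grab(n,save=None):
    p=env.camera_params(n); im,d=env.read_camera(n)
    if save: cv2.imwrite('pics/'+save+'.png',im); np.savez('pics/'+save+'.npz',im=im,d=d,fx=p['fx'],fy=p['fy'],cx=p['cx'],cy=p['cy'],position=p['position'],orientation=p['orientation'])
    return im,d,p
def cloud(d,p):
    h,w=d.shape; u,v=np.meshgrid(np.arange(w),np.arange(h))
    x=(u-p['cx'])/p['fx']*d; y=(v-p['cy'])/p['fy']*d
    P=np.stack([x,-y,-d],-1)@q2R(p['orientation']).T+np.array(p['position'])
    P[d==0]=np.nan
    return P
def load(s): 
    z=np.load('pics/'+s+'.npz'); return z['im'],z['d'],z
E
python3 - <<'E'
from h import *
s=env.get_state(); print(s)
for n in ['top','side']:
    im,d,p=grab(n,n+'0'); print(p)
E
```

```text
pics
{'clock': 0.0, 'joint_pos': array([1.15038365e+00, 3.13966838e-01, 4.49877723e-02, 1.30358928e+00,
       1.05999733e-06, 1.43119487e+00]), 'qvel': array([-0.00031477, -0.00098113,  0.00070313, -0.00132941,  0.0001932 ,
        0.00116194]), 'tau': array([ 1.84572651e-03, -4.80619740e+01,  2.98536408e+01,  1.92646973e-02,
       -2.23273641e-04, -5.35877689e-06]), 'tcp_pos': array([0.15915562, 0.55201228, 0.23043155]), 'orientation': array([-2.45368994e-04,  1.39944692e-01,  9.90158926e-01, -8.51355659e-04]), 'wrist_force': array([0.59978885, 0.05352536, 0.20625158]), 'ft_torque': array([-0.04590102,  0.00160948, -0.01381637]), 'finger_gap': 0.08560778741500898}
{'fx': 437.20153445238105, 'fy': 437.20153445238105, 'cx': 284.0283609713514, 'cy': 213.47551493351554, 'position': array([0.3858747 , 0.03413771, 1.3607852 ]), 'orientation': array([-0.70249013, -0.04561822,  0.03701985,  0.70926449])}
{'fx': 429.05924950626957, 'fy': 429.05924950626957, 'cx': 279.64890342591497, 'cy': 202.10619881304945, 'position': array([ 0.20441765, -1.09262362,  0.90490736]), 'orientation': array([ 0.8748507 ,  0.46169326, -0.07667303, -0.12488729])}
```

View pics/top0.png

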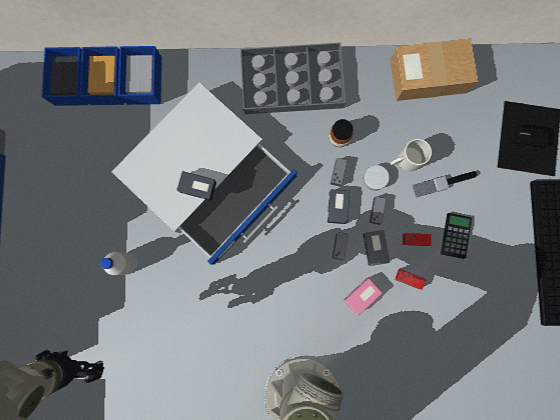

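View pics/side0.png

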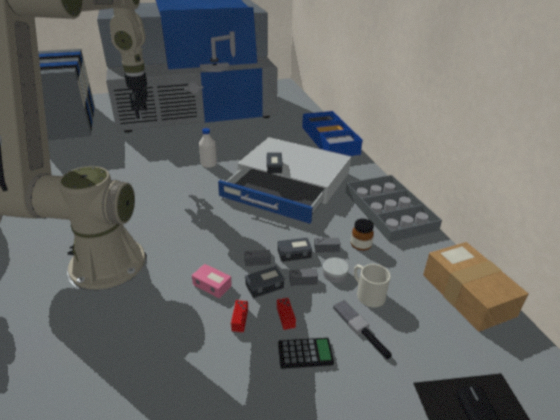

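The top view shows three bars at about (342,171), (379,209) and (340,245). Two dark cases are at (339,205) and (375,247), and the base case is at (196,185) on the cabinet. The pink case (363,296) and the red bars (417,240) and (410,278) are look-alikes. The drawer is open and faces the lower right.

```bash
cat >> h.py <<'E'
def rect(P,m,zlo,zhi,show=''):
    # m: bool mask; fit rectangle of points in height band
    k=m&(P[...,2]>zlo)&(P[...,2]<zhi)
    n,l,st,c=cv2.connectedComponentsWithStats(k.astype(np.uint8),connectivity=4)
    out=[]
    for i in range(1,n):
        if st[i,4]<60: continue
        q=P[l==i]; r=cv2.minAreaRect((q[:,:2]*1000).astype(np.float32))
        (cx,cy),(a,b),t=r
        if a<b: a,b,t=b,a,t+90
        t=(t+90)%180-90
        out.append((cx,cy,a,b,t)); print(show,'px',c[i].round(),'c',round(cx,1),round(cy,1),'size',round(a,1),round(b,1),'ang',round(t,1),'z',(np.median(q[:,2])*1000).round(1),st[i,4])
    return out
E
python3 - <<'E'
from h import *
im,d,p=load('top0'); P=cloud(d,p)
m=np.zeros(d.shape,bool); m[140:320,310:490]=1
rect(P,m,.024,.2,'bench')
m=np.zeros(d.shape,bool); m[70:270,100:300]=1
rect(P,m,.110,.2,'base'); rect(P,m,.075,.09,'top'); rect(P,m,.012,.03,'floor'); rect(P,m,.06,.0749,'front')
m[:]=0;m[240:290,80:140]=1;rect(P,m,.03,.3,'bottle')
m[:]=0;m[100:150,320:360]=1;rect(P,m,.03,.3,'jar')
E
```

```text
bench px [341. 142.] c 763.0 -129.4 size 55.3 14.5 ang 87.6 z 47.0 82
bench px [414. 154.] c 718.2 -337.4 size 106.7 79.1 ang 79.0 z 66.8 526
bench px [339. 171.] c 672.1 -122.1 size 80.3 34.2 ang -14.6 z 33.6 285
bench px [377. 177.] c 652.9 -236.9 size 74.6 71.7 ang -45.7 z 33.0 475
bench px [339. 206.] c 563.9 -117.8 size 100.8 61.7 ang -5.2 z 39.2 651
bench px [378. 210.] c 550.7 -239.5 size 80.8 34.9 ang -12.7 z 33.1 300
bench px [377. 248.] c 435.4 -229.5 size 100.2 61.4 ang 7.7 z 39.1 682
bench px [341. 246.] c 442.4 -121.0 size 79.6 34.0 ang -9.9 z 33.4 303
bench px [418. 239.] c 460.2 -355.0 size 80.4 34.0 ang 86.8 z 33.2 309
bench px [411. 279.] c 340.4 -330.4 size 80.2 34.5 ang 68.8 z 32.8 315
bench px [363. 296.] c 290.5 -184.9 size 99.9 63.1 ang -48.5 z 39.1 709
base px [196. 185.] c 618.8 303.2 size 100.6 60.9 ang 74.7 z 119.6 719
base px [112. 262.] c 399.7 534.6 size 50.0 42.6 ang 89.4 z 130.5 275
top px [186. 154.] c 716.7 339.0 size 380.4 266.8 ang -43.3 z 80.0 9827
floor px [137.  98.] c 916.2 524.6 size 211.5 81.1 ang -64.8 z 20.8 166
floor px [271. 110.] c 874.9 86.4 size 174.0 4.6 ang -86.8 z 22.1 114
floor px [234. 200.] c 589.7 204.0 size 345.6 134.8 ang -43.1 z 20.3 4688
front px [116.  85.] c 940.2 565.2 size 108.3 52.7 ang -29.3 z 69.6 164
front px [137.  96.] c 909.6 501.5 size 108.6 6.9 ang 89.3 z 68.0 73
front px [286. 181.] c 636.6 45.5 size 79.5 19.0 ang -43.2 z 71.7 101
front px [268. 200.] c 580.9 97.2 size 99.3 17.6 ang -43.5 z 72.1 116
front px [228. 243.] c 449.6 218.5 size 149.3 18.7 ang -41.2 z 72.2 187
bottle px [118. 263.] c 395.4 534.3 size 65.6 61.0 ang 3.7 z 109.1 637
jar px [333. 103.] c 888.0 -105.3 size 79.3 11.6 ang -87.2 z 41.5 79
jar px [342. 132.] c 787.9 -128.5 size 65.7 65.0 ang 16.1 z 82.4 477
```

```bash
python3 - <<'E'
from h import *
im,d,p=load('top0')
cv2.imwrite('pics/c1.png',cv2.resize(im[140:320,300:500],None,fx=4,fy=3.33*1.2/1.2,interpolation=cv2.INTER_CUBIC))
E
```

```text
(no output)
```

There are three bars and two cases on the bench, and every measured size and height fits. I'm adding a move calculator and starting with bar1.

```bash
cat >> h.py <<'E'
def go(x,y,z,yaw,s=None):
    """tool-axis shift [m] and turn about tool z [deg] from here to TCP (mm) & tool-x yaw (deg)"""
    s=s or env.get_state(); M=q2R(s['orientation']); t=np.array([x,y,z])/1000-s['tcp_pos']
    y0=np.degrees(np.arctan2(M[1,0],M[0,0])); d=-(yaw-y0); d=(d+180)%360-180
    T=R.from_euler('z',yaw,degrees=True).as_matrix()@np.diag([1,-1,-1])
    print('->',(x,y,z,yaw),'shift',(M.T@t).round(4),'rotvec',R.from_matrix(M.T@T).as_rotvec(degrees=True).round(2),'yaw0',round(y0,1),'tilt',np.degrees(np.arccos(-M[2,2])).round(2))
def st():
    s=env.get_state(); M=q2R(s['orientation'])
    print('t',round(s['clock'],2),'tcp',(s['tcp_pos']*1000).round(1),'yaw',np.degrees(np.arctan2(M[1,0],M[0,0])).round(1),'F',s['wrist_force'].round(1),'gap',round(s['finger_gap']*1000,1),'q6',s['joint_pos'][5].round(2))
C0=np.array([711.6,333.5]); CA=46.75
def cab(x,y):
    c,s=np.cos(np.radians(CA)),np.sin(np.radians(CA)); return C0+[x*c-y*s,x*s+y*c]
def look(name='top'):
    im,d,p=grab(name); P=cloud(d,p); m=(P[...,0]>.3)&(P[...,0]<.74)&(P[...,1]<.0)&(P[...,1]>-.30)
    return rect(P,m,.024,.06,name)
E
python3 -c "
from h import *
go(672.1,-122.1,120,165.4)"
```

```text
-> (672.1, -122.1, 120, 165.4) shift [-0.6797 -0.5054  0.1111] rotvec [-0.1  -0.02 -1.49] yaw0 163.9 tilt 0.1
```

```bash
python3 -m creep '[[-0.02,-0.015,0,0,0,0],[-0.05,-0.037,0,0,0,0],[-0.085,-0.063,0,0,0,0],[-0.12,-0.089,0,0,0,-0.5],[-0.16,-0.119,0,0,0,-1],[-0.2,-0.149,0,0,0,-1.5],[-0.24,-0.178,0,0,0,-1.5],[-0.28,-0.208,0,0,0,-1.5]]' 0.06 40
python3 -m creep '[[-0.04,-0.03,0,0,0,0],[-0.08,-0.06,0,0,0,0],[-0.12,-0.09,0,0,0,0],[-0.16,-0.119,0,0,0,0],[-0.2,-0.149,0,0,0,0],[-0.24,-0.178,0,0,0,0],[-0.28,-0.208,0,0,0,0],[-0.31,-0.23,0,0,0,0]]'
python3 -c "
from h import *
st(); look('wrist'); im,d,p=grab('wrist','w1'); go(672.1,-122.1,120,165.4)"
```

```text
clock: 0.9
tcp_pos: [0.3714, 0.2733, 0.2311]
orientation: [-0.0, 0.127, 0.992, 0.0]
wrist_force: [1.1, 0.8, 0.1]
finger_gap: 0.0599
clock: 1.7
tcp_pos: [0.6141, -0.0284, 0.2305]
orientation: [-0.0, 0.128, 0.992, -0.0]
wrist_force: [0.4, 1.7, 0.3]
finger_gap: 0.0599
t 1.7 tcp [614.1 -28.4 230.5] yaw 165.3 F [0.4 1.7 0.3] gap 59.9 q6 0.08
wrist px [39. 55.] c 439.4 -226.4 size 95.9 62.2 ang 8.3 z 38.8 6768
wrist px [147.  36.] c 451.9 -119.7 size 64.6 34.6 ang -9.5 z 33.0 2840
wrist px [190. 149.] c 565.1 -114.7 size 100.0 61.2 ang -5.3 z 39.1 5670
wrist px [ 82. 166.] c 552.2 -236.5 size 79.9 34.9 ang -11.7 z 33.1 2612
wrist px [221. 237.] c 673.8 -119.5 size 80.2 34.3 ang -13.9 z 33.3 1733
wrist px [122. 248.] c 654.6 -234.1 size 75.4 74.7 ang -15.6 z 33.2 3130
wrist px [ 94. 293.] c 697.0 -286.3 size 23.3 10.0 ang -68.4 z 47.2 192
-> (672.1, -122.1, 120, 165.4) shift [-0.0788 -0.0744  0.1095] rotvec [-0.05 -0.01 -0.28] yaw0 165.1 tilt 0.05
```

```bash
python3 -m creep '[[-0.02,-0.02,0,0,0,0],[-0.05,-0.045,0.01,0,0,0],[-0.078,-0.074,0.03,0,0,0],[-0.0785,-0.0737,0.07,0,0,0],[-0.0785,-0.0737,0.11,0,0,0],[-0.0785,-0.0737,0.15,0,0,0],[-0.0785,-0.0737,0.17,0,0,0],[-0.0785,-0.0737,0.17,0,0,0]]'
python3 -c "
from h import *
st();go(673,-120.8,4,165.7)"
```

```text
clock: 2.6
tcp_pos: [0.6665, -0.115, 0.0566]
orientation: [-0.004, 0.127, 0.992, 0.001]
wrist_force: [-0.3, 0.5, -0.2]
finger_gap: 0.06
t 2.6 tcp [ 666.5 -115.    56.6] yaw 165.4 F [-0.3  0.5 -0.2] gap 60.0 q6 -0.04
-> (673, -120.8, 4, 165.7) shift [-0.0082 -0.004   0.0525] rotvec [ 0.03 -0.52 -0.26] yaw0 165.4 tilt 0.52
```

```bash
python3 -m creep '[[0,0,0,0,0,0],[0,0,0,0,0,0],[0,0,0,0,0,0],[-0.002,-0.001,0.015,0,0,0],[-0.002,-0.001,0.03,0,0,0],[-0.002,-0.001,0.045,0,0,0],[-0.002,-0.001,0.052,0,0,0],[-0.002,-0.001,0.052,0,0,0]]'
python3 -c "
from h import *
st();go(673,-120.8,4,165.7)"
```

```text
clock: 3.4
tcp_pos: [0.6702, -0.1177, 0.0066]
orientation: [-0.002, 0.127, 0.992, 0.0]
wrist_force: [0.0, -0.4, -0.4]
finger_gap: 0.0597
t 3.4 tcp [ 670.2 -117.7    6.6] yaw 165.4 F [ 0.  -0.4 -0.4] gap 59.7 q6 -0.04
-> (673, -120.8, 4, 165.7) shift [-0.0036 -0.0023  0.0026] rotvec [ 0.02 -0.25 -0.29] yaw0 165.4 tilt 0.25
```

```bash
python3 -m creep '[[-0.001,-0.001,0.001,0,0,0],[-0.001,-0.001,0.001,0,0,0],[-0.001,-0.001,0.001,0,0,0],[-0.001,-0.001,0.001,0,0,0],[-0.001,-0.001,0.001,0,0,0],[-0.001,-0.001,0.001,0,0,0],[-0.001,-0.001,0.001,0,0,0],[-0.001,-0.001,0.001,0,0,0]]' 0.01 80
python3 -m creep '[[0,0,-0.01,0,0,0],[0,0,-0.03,0,0,0],[0,0,-0.055,0,0,0],[0,0,-0.08,0,0,0],[0,0,-0.105,0,0,0],[0,0,-0.125,0,0,0],[0,0,-0.14,0,0,0],[0,0,-0.14,0,0,0]]'
python3 -c "
from h import *
st();x,y=cab(-197,-126);go(x,y,147,226.8)
x,y=cab(-197,-126);go(x,y,30,226.8)"
```

```text
clock: 4.2
tcp_pos: [0.6732, -0.1196, 0.009]
orientation: [0.001, 0.127, 0.992, -0.0]
wrist_force: [0.0, 0.1, 4.6]
finger_gap: 0.0327
clock: 5.0
tcp_pos: [0.6735, -0.1195, 0.1507]
orientation: [0.002, 0.127, 0.992, -0.0]
wrist_force: [-0.3, -0.8, -1.8]
finger_gap: 0.0325
t 5.0 tcp [ 673.5 -119.5  150.7] yaw 165.4 F [-0.3 -0.8 -1.8] gap 32.5 q6 -0.04
-> (np.float64(668.3936931108897), np.float64(103.67786215204589), 147, 226.8) shift [0.0611 0.2147 0.0035] rotvec [ -0.09   0.16 -61.38] yaw0 165.4 tilt 0.18
-> (np.float64(668.3936931108897), np.float64(103.67786215204589), 30, 226.8) shift [0.0615 0.2147 0.1205] rotvec [ -0.09   0.16 -61.38] yaw0 165.4 tilt 0.18
```

```bash
python3 -m creep '[[0.005,0.02,0,0,0,-5],[0.014,0.05,0,0,0,-13],[0.024,0.085,0,0,0,-21],[0.034,0.12,0,0,0,-29],[0.044,0.155,0,0,0,-37],[0.054,0.19,0,0,0,-45],[0.06,0.21,0,0,0,-53],[0.0612,0.2147,0,0,0,-61.4]]'
python3 -m creep '[[0,0,0,0,0,0],[0,0,0,0,0,0],[0,0,0,0,0,0],[0,0,0,0,0,0],[0,0,0.02,0,0,0],[0,0,0.04,0,0,0],[0,0,0.055,0,0,0],[0,0,0.06,0,0,0]]'
python3 -c "
from h import *
st();x,y=cab(-197,-126);go(x,y,31,226.8); im,d,p=grab('side','s1');cv2.imwrite('pics/s1c.png',cv2.resize(im[130:290,180:400],None,fx=3,fy=3)); grab('top','t1')"
```

```text
clock: 5.8
tcp_pos: [0.6658, 0.1071, 0.1464]
orientation: [-0.001, -0.402, 0.916, 0.001]
wrist_force: [0.6, 0.5, -3.3]
finger_gap: 0.0327
clock: 6.6
tcp_pos: [0.6662, 0.103, 0.0862]
orientation: [-0.002, -0.396, 0.918, 0.001]
wrist_force: [-1.0, -0.2, -1.5]
finger_gap: 0.0325
t 6.6 tcp [666.2 103.   86.2] yaw -133.3 F [-1.  -0.2 -1.5] gap 32.5 q6 -0.78
-> (np.float64(668.3936931108897), np.float64(103.67786215204589), 31, 226.8) shift [-0.0021 -0.0013  0.0552] rotvec [ 0.14 -0.13 -0.1 ] yaw0 -133.3 tilt 0.19
```

View pics/s1c.png

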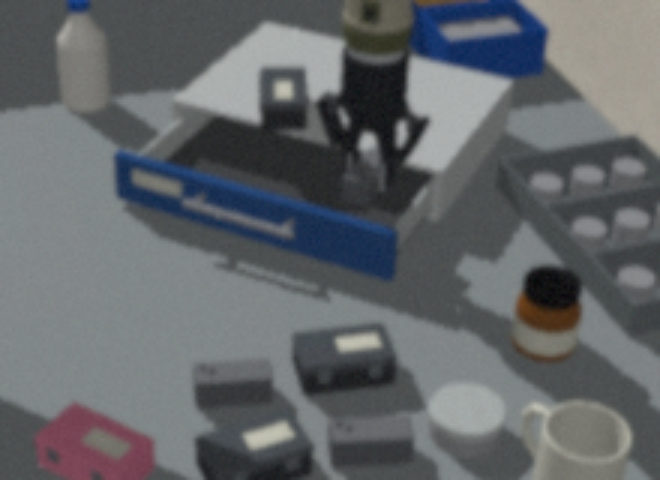

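The side crop shows the bar held over the right end of the drawer, at about (365,185), and clear of the walls. I'll lower it and release.

```bash
python3 -m creep '[[0,0,0.015,0,0,0],[-0.001,0,0.03,0,0,0],[-0.001,0,0.042,0,0,0],[-0.001,0,0.05,0,0,0],[-0.001,0,0.054,0,0,0],[-0.001,0,0.055,0,0,0],[-0.001,0,0.055,0,0,0],[-0.001,0,0.055,0,0,0]]'
python3 -m creep '[[0,0,0,0,0,0],[0,0,0,0,0,0],[0,0,0,0,0,0],[0,0,0,0,0,0],[0,0,-0.005,0,0,0],[0,0,-0.03,0,0,0],[0,0,-0.07,0,0,0],[0,0,-0.12,0,0,0]]' 0.05
python3 -m creep '[[0,0,-0.01,0,0,0],[0,-0.02,-0.03,0,0,8],[0,-0.05,-0.04,0,0,16],[-0.01,-0.09,-0.04,0,0,24.5],[-0.01,-0.13,-0.04,0,0,33],[-0.01,-0.16,-0.04,0,0,41],[-0.01,-0.16,-0.04,0,0,49],[-0.01,-0.16,-0.04,0,0,57]]'
python3 - <<'E'
from h import *
st();im,d,p=grab('wrist','w2'); P=cloud(d,p)
rect(P,(P[...,1]>-.3)&(P[...,1]<0)&(P[...,0]<.74),.024,.06,'bench')
im,d,p=grab('top','t2'); P=cloud(d,p);
rect(P,(P[...,1]>0)&(P[...,1]<.35)&(P[...,0]<.74),.04,.058,'drawer')
rect(P,(P[...,1]>-.3)&(P[...,1]<0)&(P[...,0]<.74),.024,.06,'bencht')
E
```

```text
clock: 7.5
tcp_pos: [0.6687, 0.1046, 0.034]
orientation: [0.001, -0.397, 0.918, -0.0]
wrist_force: [0.7, -0.7, -1.8]
finger_gap: 0.0324
clock: 8.3
tcp_pos: [0.6666, 0.1044, 0.1527]
orientation: [-0.002, -0.397, 0.918, 0.001]
wrist_force: [1.4, -0.5, 0.2]
finger_gap: 0.0499
clock: 9.1
tcp_pos: [0.7922, 0.0008, 0.1914]
orientation: [-0.001, 0.093, 0.996, 0.0]
wrist_force: [-1.5, 1.1, 0.1]
finger_gap: 0.0499
t 9.1 tcp [792.2   0.8 191.4] yaw 169.4 F [-1.5  1.1  0.1] gap 49.9 q6 0.09
bench px [88.  3.] c 613.7 -120.0 size 59.4 5.1 ang 82.4 z 36.4 498
bench px [16. 88.] c 663.4 -213.6 size 73.4 31.6 ang -22.7 z 32.8 2637
bencht px [377. 177.] c 653.5 -237.4 size 76.3 71.9 ang -46.1 z 33.1 473
bencht px [339. 206.] c 563.7 -117.7 size 100.7 61.5 ang -4.8 z 39.0 649
bencht px [378. 210.] c 550.8 -238.9 size 80.1 35.3 ang -12.4 z 33.1 300
bencht px [377. 248.] c 435.5 -229.4 size 99.5 61.6 ang 9.2 z 39.1 684
bencht px [341. 246.] c 442.5 -121.0 size 79.5 34.2 ang -9.6 z 32.9 301
bencht px [363. 296.] c 290.3 -184.9 size 100.0 62.0 ang -48.5 z 39.2 711
bencht px [310. 372.] c 75.1 -23.7 size 44.5 17.2 ang -66.4 z 43.1 75
bencht px [325. 383.] c 44.4 -62.4 size 60.8 17.9 ang 62.1 z 42.0 84
```

```bash
python3 -c "
from h import *
go(551.5,-237.7,60,167.8)"
```

```text
-> (551.5, -237.7, 60, 167.8) shift [ 0.1937 -0.2785  0.1326] rotvec [ 0.   -0.05  1.96] yaw0 169.8 tilt 0.05
```

```bash
python3 -m creep '[[0.02,-0.03,0,0,0,0],[0.048,-0.069,0,0,0,0.5],[0.076,-0.11,0,0,0,1],[0.104,-0.15,0,0,0,1.5],[0.132,-0.19,0,0,0,2],[0.16,-0.23,0,0,0,2],[0.185,-0.266,0,0,0,2],[0.1937,-0.2785,0.02,0,0,2]]' 0.06
python3 -m creep '[[0,0,0.02,0,0,0],[0,0,0.06,0,0,0],[0,0,0.09,0,0,0],[0,0,0.1126,0,0,0],[0,0,0.1126,0,0,0],[0,0,0.1126,0,0,0],[0,0,0.1126,0,0,0],[0,0,0.1126,0,0,0]]'
python3 -c "
from h import *
st();go(551.5,-237.7,9,167.8)"
```

```text
clock: 10.0
tcp_pos: [0.5505, -0.2407, 0.1766]
orientation: [0.002, 0.106, 0.994, -0.002]
wrist_force: [0.7, 0.3, -0.6]
finger_gap: 0.0601
clock: 10.8
tcp_pos: [0.553, -0.2381, 0.0626]
orientation: [0.002, 0.106, 0.994, -0.001]
wrist_force: [0.4, 0.1, 0.3]
finger_gap: 0.0598
t 10.8 tcp [ 553.  -238.1   62.6] yaw 167.9 F [0.4 0.1 0.3] gap 59.8 q6 -0.33
-> (551.5, -237.7, 9, 167.8) shift [0.0017 0.0001 0.0536] rotvec [-0.06  0.18  0.06] yaw0 167.9 tilt 0.19
```

```bash
python3 -m creep '[[0.001,0,0.01,0,0,0],[0.001,0,0.025,0,0,0],[0.001,0,0.04,0,0,0],[0.001,0,0.05,0,0,0],[0.001,0,0.0525,0,0,0],[0.001,0,0.0525,0,0,0],[0.001,0,0.0525,0,0,0],[0.001,0,0.0525,0,0,0]]'
python3 -m creep '[[0,0,0,0,0,0],[0,0,0,0,0,0],[0,0,0,0,0,0],[0,0,0,0,0,0],[0,0,0,0,0,0],[0,0,0,0,0,0],[0,0,0,0,0,0],[0,0,0,0,0,0]]' 0.01 80
python3 -m creep '[[0,0,-0.01,0,0,0],[0,0,-0.03,0,0,0],[0,0,-0.055,0,0,0],[0,0,-0.08,0,0,0],[0,0,-0.105,0,0,0],[0,0,-0.125,0,0,0],[0,0,-0.14,0,0,0],[0,0,-0.14,0,0,0]]'
python3 -c "
from h import *
st();x,y=cab(-197,-66);go(x,y,150,226.8)"
```

```text
clock: 11.6
tcp_pos: [0.5514, -0.2377, 0.009]
orientation: [0.001, 0.106, 0.994, -0.0]
wrist_force: [0.2, 0.2, 0.6]
finger_gap: 0.0601
clock: 12.4
tcp_pos: [0.5513, -0.2376, 0.009]
orientation: [0.001, 0.106, 0.994, -0.0]
wrist_force: [-1.8, 0.5, 5.5]
finger_gap: 0.033
clock: 13.2
tcp_pos: [0.5518, -0.2379, 0.1506]
orientation: [0.002, 0.106, 0.994, -0.001]
wrist_force: [0.4, 0.1, -1.3]
finger_gap: 0.0327
t 13.2 tcp [ 551.8 -237.9  150.6] yaw 167.8 F [ 0.4  0.1 -1.3] gap 32.7 q6 -0.33
-> (np.float64(624.6914349179457), np.float64(144.78884157162744), 150, 226.8) shift [9.500e-03 3.894e-01 1.000e-04] rotvec [ -0.16   0.15 -58.99] yaw0 167.8 tilt 0.21
```

```bash
python3 -m creep '[[0,0.02,0,0,0,-4],[0.001,0.05,0,0,0,-10],[0.002,0.09,0,0,0,-16],[0.003,0.13,0,0,0,-23],[0.004,0.175,0,0,0,-31],[0.005,0.22,0,0,0,-39],[0.007,0.265,0,0,0,-46],[0.0085,0.305,0,0,0,-52]]'
python3 -c "
from h import *
st();x,y=cab(-197,-66);go(x,y,150,226.8)"
```

```text
clock: 14.0
tcp_pos: [0.606, 0.0648, 0.1467]
orientation: [-0.001, -0.343, 0.939, 0.001]
wrist_force: [0.9, 0.6, -1.9]
finger_gap: 0.0326
t 14.0 tcp [606.   64.8 146.7] yaw -139.9 F [ 0.9  0.6 -1.9] gap 32.6 q6 -0.73
-> (np.float64(624.6914349179457), np.float64(144.78884157162744), 150, 226.8) shift [-0.0658  0.0491 -0.0033] rotvec [ 0.11 -0.08 -6.69] yaw0 -139.9 tilt 0.13
```

```bash
python3 -m creep '[[-0.02,0.015,0,0,0,-2],[-0.04,0.03,0,0,0,-5],[-0.058,0.045,0,0,0,-7],[-0.066,0.052,0,0,0,-7],[-0.066,0.052,0.01,0,0,-7],[-0.066,0.052,0.03,0,0,-7],[-0.066,0.052,0.05,0,0,-7],[-0.066,0.052,0.06,0,0,-7]]'
python3 -c "
from h import *
st();x,y=cab(-197,-66);go(x,y,31,226.8)
im,d,p=grab('wrist'); P=cloud(d,p); rect(P,np.isfinite(P[...,2]),.045,.06,'drawer')"
```

```text
clock: 14.8
tcp_pos: [0.6223, 0.1432, 0.0851]
orientation: [-0.002, -0.396, 0.918, 0.0]
wrist_force: [-0.4, 0.3, -2.0]
finger_gap: 0.0328
t 14.8 tcp [622.3 143.2  85.1] yaw -133.3 F [-0.4  0.3 -2. ] gap 32.8 q6 -0.71
-> (np.float64(624.6914349179457), np.float64(144.78884157162744), 31, 226.8) shift [-0.003  -0.0008  0.0541] rotvec [ 0.15 -0.22 -0.1 ] yaw0 -133.3 tilt 0.26
drawer px [396.  86.] c 553.9 94.1 size 272.3 29.9 ang -43.3 z 55.5 8931
drawer px [181. 216.] c 606.2 110.9 size 302.4 112.3 ang -18.2 z 55.3 5288
drawer px [183. 240.] c 669.0 106.7 size 80.9 34.3 ang 46.6 z 53.8 7070
```

Bar1 lies flat in the drawer at (669,107). I'll lower bar2 beside it.

```bash
python3 -m creep '[[0,0,0.015,0,0,0],[-0.001,0,0.03,0,0,0],[-0.001,0,0.042,0,0,0],[-0.001,0,0.05,0,0,0],[-0.001,0,0.053,0,0,0],[-0.001,0,0.054,0,0,0],[-0.001,0,0.054,0,0,0],[-0.001,0,0.054,0,0,0]]'
python3 -m creep '[[0,0,0,0,0,0],[0,0,0,0,0,0],[0,0,0,0,0,0],[0,0,0,0,0,0],[0,0,-0.005,0,0,0],[0,0,-0.03,0,0,0],[0,0,-0.07,0,0,0],[0,0,-0.12,0,0,0]]' 0.05
python3 - <<'E'
from h import *
st(); im,d,p=grab('top','t2'); P=cloud(d,p);
rect(P,(P[...,1]>-.3)&(P[...,1]<0)&(P[...,0]<.74)&(P[...,0]>.2),.024,.06,'bencht')
go(443.3,-120,150,170.3)
E
```

```text
clock: 15.65
tcp_pos: [0.6255, 0.1456, 0.0349]
orientation: [0.001, -0.397, 0.918, -0.0]
wrist_force: [0.5, -0.4, -2.1]
finger_gap: 0.0331
clock: 16.45
tcp_pos: [0.6234, 0.1453, 0.1537]
orientation: [-0.002, -0.397, 0.918, 0.001]
wrist_force: [0.5, -0.0, 0.3]
finger_gap: 0.0499
t 16.45 tcp [623.4 145.3 153.7] yaw -133.2 F [ 0.5 -0.   0.3] gap 49.9 q6 -0.71
bencht px [377. 177.] c 653.1 -237.1 size 74.8 73.9 ang 76.6 z 33.2 477
bencht px [339. 206.] c 563.5 -117.7 size 100.4 61.2 ang -5.1 z 39.2 653
bencht px [377. 248.] c 435.6 -229.8 size 99.3 61.1 ang 9.1 z 39.3 681
bencht px [341. 246.] c 442.5 -120.9 size 79.7 33.9 ang -10.1 z 33.0 300
bencht px [363. 296.] c 290.4 -184.6 size 99.6 61.8 ang -48.3 z 39.1 703
-> (443.3, -120, 150, 170.3) shift [ 0.3206 -0.0471  0.0126] rotvec [-0.14  0.65 56.52] yaw0 -133.2 tilt 0.63
```

```bash
python3 -m creep '[[0.02,-0.003,0,0,0,5],[0.06,-0.009,0,0,0,13],[0.1,-0.015,0,0,0,21],[0.145,-0.021,0,0,0,29],[0.19,-0.028,0,0,0,37],[0.235,-0.035,0,0,0,45],[0.28,-0.041,0,0,0,53],[0.3206,-0.0471,0,0,0,56.5]]' 0.06
python3 -m creep '[[0,0,0,0,0,0],[0,0,0,0,0,0],[0,0,0.02,0,0,0],[0,0,0.05,0,0,0],[0,0,0.08,0,0,0],[0,0,0.09,0,0,0],[0,0,0.09,0,0,0],[0,0,0.09,0,0,0]]'
python3 -c "
from h import *
st();go(443.3,-120,9,170.3)"
```

```text
clock: 17.3
tcp_pos: [0.4387, -0.1218, 0.1547]
orientation: [0.001, 0.087, 0.996, -0.0]
wrist_force: [0.7, -1.0, -0.1]
finger_gap: 0.0602
clock: 18.1
tcp_pos: [0.4408, -0.1202, 0.065]
orientation: [0.0, 0.084, 0.996, -0.0]
wrist_force: [-0.0, -0.5, 0.4]
finger_gap: 0.0602
t 18.1 tcp [ 440.8 -120.2   65. ] yaw 170.4 F [-0.  -0.5  0.4] gap 60.2 q6 -0.27
-> (443.3, -120, 9, 170.3) shift [-0.0023  0.0006  0.056 ] rotvec [-0.    0.05  0.09] yaw0 170.4 tilt 0.05
```

```bash
python3 -m creep '[[-0.001,0,0.01,0,0,0],[-0.002,0.001,0.025,0,0,0],[-0.002,0.001,0.04,0,0,0],[-0.002,0.001,0.052,0,0,0],[-0.002,0.001,0.056,0,0,0],[-0.002,0.001,0.056,0,0,0],[-0.002,0.001,0.056,0,0,0],[-0.002,0.001,0.056,0,0,0]]'
python3 -m creep '[[0,0,0,0,0,0],[0,0,0,0,0,0],[0,0,0,0,0,0],[0,0,0,0,0,0],[0,0,0,0,0,0],[0,0,0,0,0,0],[0,0,0,0,0,0],[0,0,0,0,0,0]]' 0.01 80
python3 -m creep '[[0,0,-0.01,0,0,0],[0,0,-0.03,0,0,0],[0,0,-0.055,0,0,0],[0,0,-0.08,0,0,0],[0,0,-0.105,0,0,0],[0,0,-0.125,0,0,0],[0,0,-0.14,0,0,0],[0,0,-0.14,0,0,0]]'
python3 -c "
from h import *
st();x,y=cab(-200,-5);go(x,y,150,226.8)"
```

```text
clock: 18.9
tcp_pos: [0.4427, -0.1201, 0.0089]
orientation: [0.001, 0.084, 0.996, -0.0]
wrist_force: [0.3, -0.3, 0.3]
finger_gap: 0.0599
clock: 19.7
tcp_pos: [0.4426, -0.1199, 0.0089]
orientation: [0.001, 0.084, 0.996, -0.0]
wrist_force: [-1.2, 1.0, 4.9]
finger_gap: 0.033
clock: 20.5
tcp_pos: [0.4432, -0.1203, 0.1504]
orientation: [0.002, 0.084, 0.996, -0.001]
wrist_force: [0.5, -0.4, -3.4]
finger_gap: 0.0327
t 20.5 tcp [ 443.2 -120.3  150.4] yaw 170.3 F [ 0.5 -0.4 -3.4] gap 32.7 q6 -0.27
-> (np.float64(578.2052567841401), np.float64(184.39989107188816), 150, 226.8) shift [-0.0819  0.3231  0.0004] rotvec [ -0.16   0.17 -56.48] yaw0 170.3 tilt 0.22
```

```bash
python3 -m creep '[[-0.005,0.02,0,0,0,-4],[-0.014,0.055,0,0,0,-10],[-0.025,0.1,0,0,0,-18],[-0.037,0.145,0,0,0,-26],[-0.048,0.19,0,0,0,-34],[-0.06,0.235,0,0,0,-42],[-0.072,0.285,0,0,0,-50],[-0.0819,0.3231,0,0,0,-56.5]]'
python3 -m creep '[[0,0,0,0,0,0],[0,0,0,0,0,0],[0,0,0,0,0,0],[0,0,0,0,0,0],[0,0,0.02,0,0,0],[0,0,0.04,0,0,0],[0,0,0.055,0,0,0],[0,0,0.06,0,0,0]]'
python3 -c "
from h import *
st();x,y=cab(-200,-5);go(x,y,31,226.8)
im,d,p=grab('wrist'); P=cloud(d,p); rect(P,np.isfinite(P[...,2]),.045,.06,'drawer');rect(P,np.isfinite(P[...,2]),.11,.125,'base')"
```

```text
clock: 21.3
tcp_pos: [0.5769, 0.1874, 0.1468]
orientation: [-0.001, -0.4, 0.916, 0.0]
wrist_force: [1.0, -0.5, -2.9]
finger_gap: 0.0326
clock: 22.1
tcp_pos: [0.5757, 0.1834, 0.0866]
orientation: [-0.001, -0.396, 0.918, 0.0]
wrist_force: [0.1, -0.5, -2.5]
finger_gap: 0.0327
t 22.1 tcp [575.7 183.4  86.6] yaw -133.3 F [ 0.1 -0.5 -2.5] gap 32.7 q6 -0.64
-> (np.float64(578.2052567841401), np.float64(184.39989107188816), 31, 226.8) shift [-0.0026 -0.0012  0.0556] rotvec [ 0.1  -0.14 -0.11] yaw0 -133.3 tilt 0.17
drawer px [292.  93.] c 522.0 124.2 size 306.9 30.0 ang -43.3 z 55.5 9118
drawer px [263. 165.] c 544.8 149.4 size 306.4 2.4 ang -43.3 z 55.7 1825
drawer px [ 86. 245.] c 668.9 106.9 size 80.7 35.3 ang 46.8 z 53.7 7591
drawer px [182. 243.] c 625.3 147.5 size 80.5 34.3 ang 46.9 z 53.8 6890
drawer px [ 21. 303.] c 731.3 92.3 size 137.6 20.4 ang 46.6 z 52.7 3729
drawer px [547. 331.] c 483.6 355.5 size 91.9 19.5 ang 47.1 z 52.1 2107
base px [284. 292.] c 576.1 185.1 size 79.4 60.2 ang 46.8 z 111.1 13319
base px [392. 411.] c 580.1 269.7 size 13.9 4.3 ang -81.0 z 112.9 129
```

```bash
python3 -m creep '[[0,0,0.015,0,0,0],[-0.001,0,0.03,0,0,0],[-0.001,0,0.042,0,0,0],[-0.001,0,0.05,0,0,0],[-0.001,0,0.055,0,0,0],[-0.001,0,0.056,0,0,0],[-0.001,0,0.056,0,0,0],[-0.001,0,0.056,0,0,0]]'
python3 -m creep '[[0,0,0,0,0,0],[0,0,0,0,0,0],[0,0,0,0,0,0],[0,0,0,0,0,0],[0,0,-0.005,0,0,0],[0,0,-0.03,0,0,0],[0,0,-0.07,0,0,0],[0,0,-0.12,0,0,0]]' 0.05
python3 - <<'E'
from h import *
st(); x,y=cab(-340,-35);go(x,y,154,226.8);go(x,y,40,226.8)
im,d,p=grab('wrist'); P=cloud(d,p); rect(P,np.isfinite(P[...,2]),.045,.0565,'drawer');rect(P,np.isfinite(P[...,2]),.06,.077,'front');
E
```

```text
clock: 22.95
tcp_pos: [0.5783, 0.1858, 0.0328]
orientation: [0.001, -0.397, 0.918, -0.0]
wrist_force: [-1.2, -0.0, -2.5]
finger_gap: 0.0326
clock: 23.75
tcp_pos: [0.5762, 0.1854, 0.1519]
orientation: [-0.002, -0.397, 0.918, 0.001]
wrist_force: [1.1, -0.4, 0.5]
finger_gap: 0.0502
t 23.75 tcp [576.2 185.4 151.9] yaw -133.2 F [ 1.1 -0.4  0.5] gap 50.2 q6 -0.64
-> (np.float64(504.1307672349219), np.float64(61.87246557856133), 154, 226.8) shift [ 0.1394 -0.0319 -0.0018] rotvec [ 0.15 -0.19  0.01] yaw0 -133.2 tilt 0.24
-> (np.float64(504.1307672349219), np.float64(61.87246557856133), 40, 226.8) shift [ 0.139  -0.0322  0.1122] rotvec [ 0.15 -0.19  0.01] yaw0 -133.2 tilt 0.24
drawer px [289.  89.] c 519.4 126.6 size 315.5 30.1 ang -43.3 z 55.0 3309
drawer px [ 76. 215.] c 700.4 80.8 size 163.8 69.9 ang 20.1 z 54.6 2783
drawer px [195. 144.] c 589.3 107.0 size 54.6 2.6 ang -43.3 z 55.6 254
drawer px [465. 202.] c 481.3 240.7 size 261.2 123.2 ang -77.7 z 54.9 3507
drawer px [282. 205.] c 578.9 187.9 size 80.4 34.0 ang 46.6 z 53.7 4086
drawer px [131. 208.] c 668.7 106.8 size 80.0 34.8 ang 46.9 z 53.8 4431
drawer px [205. 208.] c 625.6 147.4 size 80.0 34.5 ang 46.7 z 53.7 4200
front px [285. 130.] c 533.1 143.4 size 374.2 16.7 ang -43.3 z 73.0 13183
front px [101. 304.] c 730.7 152.6 size 103.9 9.5 ang -42.9 z 74.0 575
front px [469. 304.] c 530.3 341.4 size 107.8 9.2 ang -43.2 z 73.8 617
front px [274. 305.] c 633.8 239.2 size 72.3 2.5 ang -43.3 z 74.8 296
```

```bash
python3 -m creep '[[0.02,-0.005,0,0,0,0],[0.05,-0.012,0,0,0,0],[0.09,-0.02,0,0,0,0],[0.125,-0.03,0,0,0,0],[0.1394,-0.032,0,0,0,0],[0.1394,-0.032,0.01,0,0,0],[0.1394,-0.032,0.04,0,0,0],[0.1394,-0.032,0.07,0,0,0]]' 0.0
python3 -m creep '[[0,0,0.02,0,0,0],[0,0,0.04,0,0,0],[0,0,0.044,0,0,0],[0,0,0.044,0,0,0],[-0.01,0,0.044,0,0,0],[-0.02,0,0.044,0,0,0],[-0.03,0,0.044,0,0,0],[-0.04,0,0.044,0,0,0]]'
python3 - <<'E'
from h import *
st(); x,y=cab(-186,-35);go(x,y,40,226.8)
E
```

```text
clock: 24.6
tcp_pos: [0.5075, 0.0628, 0.082]
orientation: [0.002, -0.397, 0.918, -0.0]
wrist_force: [0.4, -0.1, -0.4]
finger_gap: -0.0001
clock: 25.4
tcp_pos: [0.5341, 0.0916, 0.0389]
orientation: [0.0, -0.397, 0.918, -0.001]
wrist_force: [-1.0, -2.6, 1.8]
finger_gap: 0.0
t 25.4 tcp [534.1  91.6  38.9] yaw -133.2 F [-1.  -2.6  1.8] gap 0.0 q6 -0.79
-> (np.float64(609.6489477451812), np.float64(174.04159494045098), 40, 226.8) shift [-0.1118  0.0013 -0.0011] rotvec [-0.08 -0.01  0.01] yaw0 -133.2 tilt 0.08
```

```bash
python3 -m creep '[[-0.006,0,0,0,0,0],[-0.014,0,0,0,0,0],[-0.024,0,0,0,0,0],[-0.034,0,0,0,0,0],[-0.044,0,0,0,0,0],[-0.054,0,0,0,0,0],[-0.062,0,0,0,0,0],[-0.068,0,0,0,0,0]]'
python3 -m creep '[[-0.006,0,0,0,0,0],[-0.012,0,0,0,0,0],[-0.018,0,0,0,0,0],[-0.024,0,0,0,0,0],[-0.03,0,0,0,0,0],[-0.036,0,0,0,0,0],[-0.041,0,0,0,0,0],[-0.044,0,0,0,0,0]]'
python3 - <<'E'
from h import *
st(); x,y=cab(-181,-35);go(x,y,40,226.8)
im,d,p=grab('top','t3'); P=cloud(d,p); rect(P,(P[...,1]>-.1)&(P[...,0]>.35),.06,.0755,'front'); 
E
```

```text
clock: 26.2
tcp_pos: [0.5802, 0.1415, 0.0381]
orientation: [0.0, -0.397, 0.918, 0.0]
wrist_force: [-0.5, -2.8, 0.9]
finger_gap: -0.0001
clock: 27.0
tcp_pos: [0.6101, 0.1734, 0.0381]
orientation: [0.0, -0.397, 0.918, 0.0]
wrist_force: [-0.6, -2.3, -0.2]
finger_gap: -0.0
t 27.0 tcp [610.1 173.4  38.1] yaw -133.2 F [-0.6 -2.3 -0.2] gap -0.0 q6 -0.67
-> (np.float64(613.074862696813), np.float64(177.68344978986298), 40, 226.8) shift [-0.0051  0.0008 -0.0019] rotvec [0.01 0.02 0.03] yaw0 -133.2 tilt 0.02
front px [72. 68.] c 988.0 674.6 size 239.4 163.3 ang -89.5 z 69.1 685
front px [132.  73.] c 987.3 519.8 size 164.0 152.0 ang -0.2 z 69.8 538
front px [188. 226.] c 502.2 336.6 size 66.6 18.5 ang -41.4 z 72.0 109
```

```bash
python3 -m creep '[[-0.002,0,0,0,0,0],[-0.004,0,0,0,0,0],[-0.006,0,0,0,0,0],[-0.008,0,0,0,0,0],[-0.009,0,0,0,0,0],[-0.01,0,0,0,0,0],[-0.01,0,0,0,0,0],[-0.01,0,0,0,0,0]]'
python3 -m creep '[[-0.0005,0,0,0,0,0],[-0.001,0,0,0,0,0],[-0.0015,0,0,0,0,0],[-0.002,0,0,0,0,0],[-0.0025,0,0,0,0,0],[-0.003,0,0,0,0,0],[-0.003,0,0,0,0,0],[-0.003,0,0,0,0,0]]'
python3 - <<'E'
from h import *
st(); 
im,d,p=grab('top','t3'); P=cloud(d,p); rect(P,(P[...,1]>-.1)&(P[...,0]>.35)&(P[...,0]<.7),.06,.0755,'front'); 
E
```

```text
clock: 27.85
tcp_pos: [0.6152, 0.1789, 0.0381]
orientation: [-0.002, -0.397, 0.918, -0.001]
wrist_force: [-4.9, -6.0, 3.3]
finger_gap: -0.0003
clock: 28.65
tcp_pos: [0.6152, 0.1791, 0.0381]
orientation: [-0.004, -0.396, 0.918, -0.002]
wrist_force: [-11.0, -11.8, 8.8]
finger_gap: -0.0
t 28.65 tcp [615.2 179.1  38.1] yaw -133.3 F [-11.  -11.8   8.8] gap -0.0 q6 -0.65
front px [185. 225.] c 507.1 344.1 size 66.6 17.4 ang -43.5 z 72.6 107
```

```bash
python3 -m creep '[[0.01,0,0,0,0,0],[0.03,0,0,0,0,0],[0.05,0,0,0,0,0],[0.06,0,-0.03,0,0,0],[0.06,0,-0.08,0,0,0],[0.06,0,-0.13,0,0,0],[0.06,0,-0.18,0,0,0],[0.06,0,-0.21,0,0,0]]' 0.08
python3 - <<'E'
from h import *
st(); im,d,p=grab('wrist','w3'); P=cloud(d,p); ok=np.isfinite(P[...,2])&(P[...,1]>-.1)
rect(P,ok,.06,.0762,'front');rect(P,ok,.0765,.084,'plate');rect(P,ok,.11,.13,'base');
im,d,p=grab('top','t4'); P=cloud(d,p);rect(P,(P[...,1]>-.3)&(P[...,1]<0)&(P[...,0]<.74)&(P[...,0]>.2),.024,.06,'bencht');rect(P,(P[...,1]>0.2)&(P[...,0]>.45)&(P[...,0]<.8),.11,.13,'base')
E
```

```text
clock: 29.5
tcp_pos: [0.5793, 0.1393, 0.2533]
orientation: [0.004, -0.397, 0.918, -0.001]
wrist_force: [0.8, -0.1, 1.2]
finger_gap: 0.0802
t 29.5 tcp [579.3 139.3 253.3] yaw -133.2 F [ 0.8 -0.1  1.2] gap 80.2 q6 -0.72
front px [318. 262.] c 621.6 239.9 size 379.9 23.6 ang -44.3 z 72.7 5470
front px [302. 271.] c 639.4 234.0 size 83.2 1.8 ang -43.3 z 74.5 86
plate px [158. 278.] c 762.0 125.7 size 38.5 20.1 ang -3.2 z 79.3 259
plate px [265. 329.] c 714.6 279.9 size 245.5 176.0 ang -43.2 z 79.4 15085
plate px [449. 296.] c 555.4 370.4 size 104.6 85.6 ang -43.5 z 79.2 3325
plate px [443. 405.] c 636.3 511.5 size 57.2 30.3 ang 43.2 z 79.3 611
base px [354. 321.] c 621.6 304.7 size 101.2 58.3 ang 73.6 z 119.2 3457
bencht px [377. 177.] c 652.9 -237.0 size 74.1 71.8 ang -45.2 z 33.1 468
bencht px [339. 206.] c 563.7 -117.5 size 100.3 61.3 ang -4.4 z 39.4 652
bencht px [377. 248.] c 435.5 -229.2 size 99.6 61.8 ang 8.6 z 39.3 678
bencht px [363. 296.] c 290.5 -185.0 size 100.2 62.6 ang -48.6 z 39.0 710
base px [185. 184.] c 625.1 326.3 size 60.6 51.2 ang -15.4 z 119.7 268
```

View pics/w3.png

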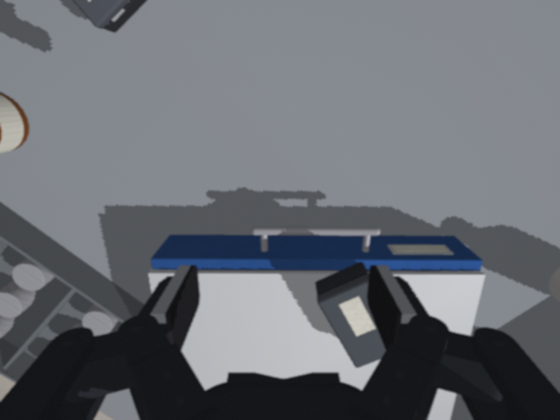

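The drawer front, at about row 263 of the wrist view, sits flush against the plate edge at row 270, so the drawer is home. Next is case1.

```bash
python3 -c "
from h import *
go(564.3,-116.5,200,175)"
```

```text
-> (564.3, -116.5, 200, 175) shift [ 0.1985 -0.1627  0.0537] rotvec [-0.12  0.71 51.83] yaw0 -133.2 tilt 0.69
```

```bash
python3 -m creep '[[0.02,-0.016,0.005,0,0,5],[0.05,-0.041,0.01,0,0,12],[0.085,-0.07,0.02,0,0,20],[0.12,-0.1,0.03,0,0,28],[0.155,-0.127,0.04,0,0,36],[0.18,-0.148,0.045,0,0,44],[0.195,-0.16,0.05,0,0,50],[0.1985,-0.1627,0.05,0,0,51.8]]' 0.084
python3 -m creep '[[0,0,0,0,0,0],[0,0,0,0,0,0],[0,0,0,0,0,0],[0,0,0,0,0,0],[0,0,0,0,0,0],[0,0,0,0,0,0],[0,0,0,0,0,0],[0,0,0,0,0,0]]'
python3 - <<'E'
from h import *
st(); im,d,p=grab('wrist','w4'); P=cloud(d,p); ok=np.isfinite(P[...,2])&(P[...,1]<-.05)&(P[...,1]>-.3)
rect(P,ok,.036,.045,'w');go(565,-115.2,9,175)
E
```

```text
clock: 30.4
tcp_pos: [0.5597, -0.1192, 0.1963]
orientation: [-0.001, 0.046, 0.999, 0.001]
wrist_force: [-0.5, 0.2, -0.4]
finger_gap: 0.084
clock: 31.2
tcp_pos: [0.5604, -0.1174, 0.1982]
orientation: [0.0, 0.043, 0.999, 0.0]
wrist_force: [0.3, -0.2, 0.0]
finger_gap: 0.0842
t 31.2 tcp [ 560.4 -117.4  198.2] yaw 175.0 F [ 0.3 -0.2  0. ] gap 84.2 q6 -0.26
w px [141.  56.] c 437.2 -227.1 size 99.6 60.1 ang 8.8 z 39.1 8185
w px [284. 184.] c 564.5 -115.6 size 99.6 59.9 ang -5.1 z 39.2 5987
w px [290. 353.] c 772.3 -127.8 size 69.7 32.0 ang -90.0 z 40.9 363
-> (565, -115.2, 9, 175) shift [-0.0044  0.0026  0.1892] rotvec [0.01 0.01 0.01] yaw0 175.0 tilt 0.01
```

```bash
python3 -m creep '[[-0.001,0.0005,0.02,0,0,0],[-0.002,0.001,0.05,0,0,0],[-0.003,0.0015,0.085,0,0,0],[-0.0038,0.0018,0.12,0,0,0],[-0.0038,0.0018,0.15,0,0,0],[-0.0038,0.0018,0.175,0,0,0],[-0.0038,0.0018,0.187,0,0,0],[-0.0038,0.0018,0.187,0,0,0]]'
python3 -m creep '[[0,0,0,0,0,0],[0,0,0,0,0,0],[0,0,0,0,0,0],[0,0,0,0,0,0],[0,0,0,0,0,0],[0,0,0,0,0,0],[0,0,0,0,0,0],[0,0,0,0,0,0]]' 0.04 60
python3 -m creep '[[0,0,-0.01,0,0,0],[0,0,-0.03,0,0,0],[0,0,-0.065,0,0,0],[0,0,-0.1,0,0,0],[0,0,-0.135,0,0,0],[0,0,-0.17,0,0,0],[0,0,-0.2,0,0,0],[0,0,-0.21,0,0,0]]'
python3 -c "
from h import *
st();go(620,304,222,254.7)"
```

```text
clock: 32.05
tcp_pos: [0.5629, -0.1155, 0.0095]
orientation: [-0.002, 0.044, 0.999, 0.001]
wrist_force: [-0.4, 1.1, 0.5]
finger_gap: 0.0839
clock: 32.85
tcp_pos: [0.5659, -0.1165, 0.0131]
orientation: [0.002, 0.044, 0.999, -0.001]
wrist_force: [-0.8, 0.7, 6.6]
finger_gap: 0.0589
clock: 33.65
tcp_pos: [0.5655, -0.1163, 0.2251]
orientation: [0.003, 0.043, 0.999, -0.001]
wrist_force: [0.3, -0.6, -2.6]
finger_gap: 0.059
t 33.65 tcp [ 565.5 -116.3  225.1] yaw 175.0 F [ 0.3 -0.6 -2.6] gap 59.0 q6 -0.25
-> (620, 304, 222, 254.7) shift [-0.0178  0.4234  0.0027] rotvec [ -0.26   0.2  -79.68] yaw0 175.0 tilt 0.3
```

```bash
python3 -m creep '[[0,0.02,0,0,0,-4],[-0.002,0.05,0,0,0,-10],[-0.004,0.09,0,0,0,-18],[-0.006,0.13,0,0,0,-26],[-0.008,0.17,0,0,0,-34],[-0.009,0.21,0,0,0,-42],[-0.01,0.24,0,0,0,-50],[-0.011,0.26,0,0,0,-57]]'
python3 -m creep '[[0,0,0,0,0,0],[0,0,0,0,0,-4],[0,0,0,0,0,-12],[0,0,0,0,0,-20],[0,0,0,0,0,-22.7],[0,0,0,0,0,-22.7],[0,0,0,0,0,-22.7],[0,0,0,0,0,-22.7]]'
python3 - <<'E'
from h import *
st(); im,d,p=grab('wrist','w5'); P=cloud(d,p); ok=np.isfinite(P[...,2])&(P[...,1]>.2)
rect(P,ok,.115,.125,'w'); go(620,304,222,254.7)
im,d,p=grab('top','t5');P=cloud(d,p);rect(P,(P[...,1]>0.2)&(P[...,0]>.45)&(P[...,0]<.8),.115,.13,'base')
E
```

```text
clock: 34.45
tcp_pos: [0.5968, 0.1445, 0.2196]
orientation: [-0.001, -0.442, 0.897, 0.001]
wrist_force: [0.5, 0.1, -3.1]
finger_gap: 0.0593
clock: 35.25
tcp_pos: [0.5977, 0.1417, 0.2208]
orientation: [-0.0, -0.606, 0.795, 0.0]
wrist_force: [0.5, 0.0, -3.2]
finger_gap: 0.059
t 35.25 tcp [597.7 141.7 220.8] yaw -105.4 F [ 0.5  0.  -3.2] gap 59.0 q6 -1.2
-> (620, 304, 222, 254.7) shift [-0.1623  0.0216 -0.0011] rotvec [ 0.02 -0.01 -0.07] yaw0 -105.4 tilt 0.03
base px [188. 184.] c 623.1 320.6 size 63.7 59.8 ang 75.3 z 120.1 368
```

View pics/w5.png

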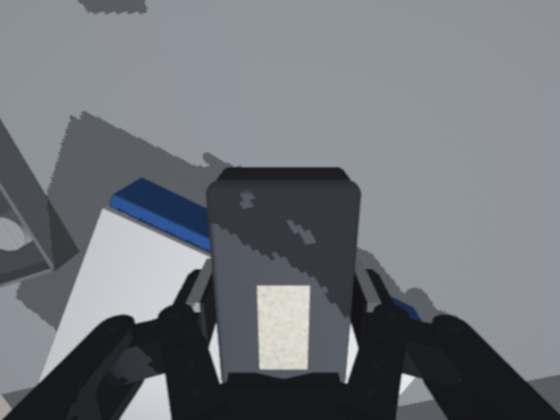

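```bash
cat >> h.py <<'E'
def held(s,p,d):
    # held case outline in the tool frame (mm): top face depth band
    P=cloud(d,p); M=q2R(s['orientation']); Q=(P-s['tcp_pos'])@M*1000
    return Q
E
python3 - <<'E'
from h import *
s=env.get_state(); im,d,p=grab('wrist'); Q=held(s,p,d)
for r in (250,300,330):
    row=Q[r]; k=(abs(row[:,1])<45)&(row[:,2]>-60)&(row[:,2]<10)
    print(r,'y',row[k][:,1].min().round(1),row[k][:,1].max().round(1),'z',np.median(row[k][:,2]).round(1))
for c in (240,284,330):
    col=Q[150:340,c]; k=(col[:,2]>-60)&(col[:,2]<25)
    print(c,[tuple(a.round(1)) for a in col[k][:60:4]])
E
```

```text
250 y -28.8 29.9 z -26.0
300 y -42.0 43.1 z -26.4
330 y -45.0 44.7 z -27.1
240 [(np.float64(49.5), np.float64(-20.3), np.float64(10.0)), (np.float64(49.6), np.float64(-19.2), np.float64(1.2)), (np.float64(49.5), np.float64(-18.3), np.float64(-5.8)), (np.float64(48.8), np.float64(-17.8), np.float64(-10.0)), (np.float64(49.9), np.float64(-16.4), np.float64(-20.3)), (np.float64(49.8), np.float64(-15.8), np.float64(-25.4)), (np.float64(48.0), np.float64(-15.9), np.float64(-24.6)), (np.float64(47.0), np.float64(-15.8), np.float64(-26.4)), (np.float64(45.4), np.float64(-15.8), np.float64(-26.5)), (np.float64(43.7), np.float64(-15.9), np.float64(-26.3)), (np.float64(41.7), np.float64(-16.2), np.float64(-25.1)), (np.float64(40.4), np.float64(-16.1), np.float64(-26.0)), (np.float64(38.9), np.float64(-16.1), np.float64(-26.4)), (np.float64(37.1), np.float64(-16.2), np.float64(-26.0)), (np.float64(35.3), np.float64(-16.4), np.float64(-25.7))]
284 [(np.float64(49.6), np.float64(0.8), np.float64(9.8)), (np.float64(49.7), np.float64(0.8), np.float64(1.0)), (np.float64(49.5), np.float64(0.8), np.fl
[... 840 characters left out ...]
.float64(-5.5)), (np.float64(49.0), np.float64(20.1), np.float64(-10.6)), (np.float64(49.7), np.float64(18.9), np.float64(-19.3)), (np.float64(49.6), np.float64(18.2), np.float64(-24.6)), (np.float64(48.2), np.float64(18.1), np.float64(-25.4)), (np.float64(47.2), np.float64(17.9), np.float64(-27.1)), (np.float64(45.8), np.float64(17.9), np.float64(-27.5)), (np.float64(43.8), np.float64(18.2), np.float64(-26.3)), (np.float64(42.2), np.float64(18.3), np.float64(-26.4)), (np.float64(40.3), np.float64(18.4), np.float64(-25.8)), (np.float64(38.9), np.float64(18.4), np.float64(-26.3)), (np.float64(37.0), np.float64(18.6), np.float64(-25.8)), (np.float64(35.9), np.float64(18.5), np.float64(-27.1))]
```

```bash
python3 -m creep '[[-0.015,0.002,0,0,0,0],[-0.04,0.005,0,0,0,0],[-0.075,0.01,0,0,0,0],[-0.11,0.015,0,0,0,0],[-0.14,0.019,0,0,0,0],[-0.158,0.0213,0,0,0,0],[-0.1623,0.0216,0,0,0,0],[-0.1623,0.0216,0,0,0,0]]'
python3 -m creep '[[0,0,0,0,0,0],[0,0,0,0,0,0],[0,0,0,0,0,0],[0,0,0.01,0,0,0],[0,0,0.03,0,0,0],[0,0,0.05,0,0,0],[0,0,0.06,0,0,0],[0,0,0.06,0,0,0]]'
python3 -c "
from h import *
st();go(620,304,135,254.7)"
```

```text
clock: 36.2
tcp_pos: [0.6196, 0.3056, 0.2207]
orientation: [-0.0, -0.607, 0.794, 0.0]
wrist_force: [-0.3, -0.4, -4.0]
finger_gap: 0.0585
clock: 37.0
tcp_pos: [0.6185, 0.3036, 0.1588]
orientation: [-0.002, -0.607, 0.795, 0.001]
wrist_force: [-0.9, 0.2, -3.4]
finger_gap: 0.0589
t 37.0 tcp [618.5 303.6 158.8] yaw -105.3 F [-0.9  0.2 -3.4] gap 58.9 q6 -0.96
-> (620, 304, 135, 254.7) shift [-0.0009 -0.0014  0.0238] rotvec [ 0.2  -0.13 -0.02] yaw0 -105.3 tilt 0.24
```

```bash
python3 -m creep '[[0,0,0.006,0,0,0],[0,0,0.012,0,0,0],[0,0,0.017,0,0,0],[0,0,0.021,0,0,0],[0,0,0.023,0,0,0],[0,0,0.0235,0,0,0],[0,0,0.0235,0,0,0],[0,0,0.0235,0,0,0]]'
python3 -c "
from h import *
st();go(620,304,134,254.7)
im,d,p=grab('side','s2');cv2.imwrite('pics/s2c.png',cv2.resize(im[110:220,220:370],None,fx=5,fy=5,interpolation=cv2.INTER_CUBIC))"
```

```text
clock: 37.8
tcp_pos: [0.62, 0.3044, 0.138]
orientation: [0.0, -0.607, 0.795, -0.0]
wrist_force: [-0.0, -0.3, -2.7]
finger_gap: 0.0591
t 37.8 tcp [620.  304.4 138. ] yaw -105.3 F [-0.  -0.3 -2.7] gap 59.1 q6 -0.96
-> (620, 304, 134, 254.7) shift [ 0.0004 -0.0001  0.004 ] rotvec [-0.02  0.02  0.01] yaw0 -105.3 tilt 0.03
```

View pics/s2c.png

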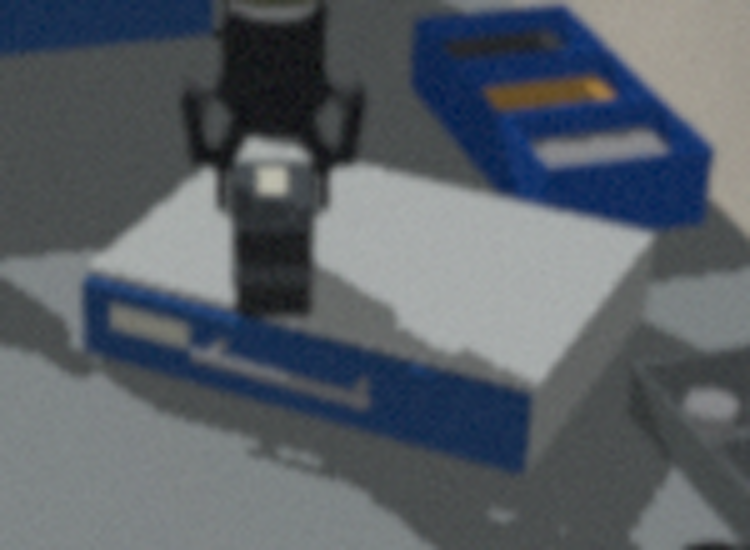

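The held case sits squarely over the base: both pairs of side edges line up at about columns 237 and 310. I'll set it down.

```bash
python3 -m creep '[[0,0,0.001,0,0,0],[0,0,0.002,0,0,0],[0,0,0.003,0,0,0],[0,0,0.0035,0,0,0],[0,0,0.004,0,0,0],[0,0,0.004,0,0,0],[0,0,0.004,0,0,0],[0,0,0.004,0,0,0]]'
python3 -m creep '[[0,0,0,0,0,0],[0,0,0,0,0,0],[0,0,0,0,0,0],[0,0,0,0,0,0],[0,0,0,0,0,0],[0,0,-0.01,0,0,0],[0,0,-0.04,0,0,0],[0,0,-0.08,0,0,0]]' 0.074
python3 -m creep '[[0.01,0,-0.02,0,0,0],[0.04,0,-0.04,0,0,0],[0.08,0,-0.06,0,0,0],[0.12,0,-0.06,0,0,0],[0.15,0,-0.06,0,0,0],[0.16,0,-0.06,0,0,0],[0.16,0,-0.06,0,0,0],[0.16,0,-0.06,0,0,0]]'
python3 - <<'E'
from h import *
st(); im,d,p=grab('wrist','w6'); P=cloud(d,p); ok=np.isfinite(P[...,2])&(P[...,1]>.2)
rect(P,ok,.155,.165,'w'); rect(P,ok,.085,.1185,'wbase')
im,d,p=grab('side','s3');P=cloud(d,p); c=P[...,:2]-[.62,.304]; k=(np.hypot(c[...,0],c[...,1])<.08)
u=np.array([np.cos(np.radians(74.7)),np.sin(np.radians(74.7))]); v=np.array([-u[1],u[0]])
for lo,hi in((.085,.116),(.124,.156)):
    q=c[k&(P[...,2]>lo)&(P[...,2]<hi)]*1000
    a,b=q@u,q@v; print(lo,len(a),'front face u',np.median(a[a<-40]).round(1),'v range',np.percentile(b,[2,98]).round(1))
im,d,p=grab('top','t6');P=cloud(d,p);rect(P,(P[...,1]>0.2)&(P[...,0]>.45)&(P[...,0]<.8),.15,.17,'top')
rect(P,(P[...,1]>-.3)&(P[...,1]<0)&(P[...,0]<.74)&(P[...,0]>.35),.036,.06,'bencht')
E
```

```text
clock: 38.65
tcp_pos: [0.6199, 0.3044, 0.1338]
orientation: [0.0, -0.607, 0.795, 0.0]
wrist_force: [0.2, -0.4, -2.6]
finger_gap: 0.0589
clock: 39.45
tcp_pos: [0.6186, 0.3039, 0.213]
orientation: [-0.002, -0.607, 0.795, 0.001]
wrist_force: [0.7, 0.3, 0.2]
finger_gap: 0.0739
clock: 40.25
tcp_pos: [0.578, 0.1506, 0.2741]
orientation: [0.001, -0.607, 0.795, 0.0]
wrist_force: [-0.6, 0.5, -0.3]
finger_gap: 0.0737
t 40.25 tcp [578.  150.6 274.1] yaw -105.3 F [-0.6  0.5 -0.3] gap 73.7 q6 -1.18
w px [284. 339.] c 617.4 298.2 size 89.6 60.0 ang 74.7 z 159.2 4243
wbase px [283. 277.] c 607.5 258.7 size 59.1 5.7 ang -14.1 z 102.3 848
0.085 118 front face u -49.5 v range [-25.6  31.2]
0.124 122 front face u -50.3 v range [-28.   29.7]
top px [179. 183.] c 621.4 346.0 size 63.4 26.2 ang 14.3 z 160.4 125
bencht px [377. 247.] c 435.6 -229.3 size 99.3 60.0 ang 8.5 z 39.8 583
```

View pics/w6.png

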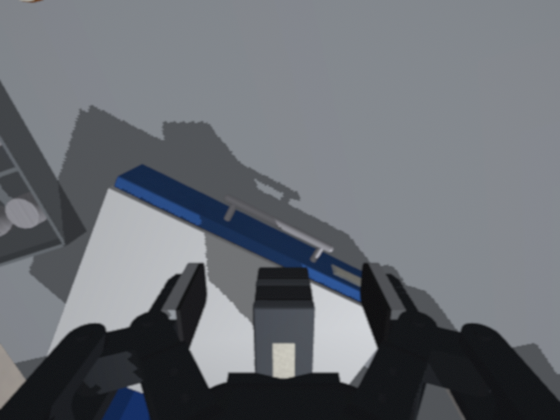

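```bash
python3 -c "
from h import *
go(436.3,-228.3,220,188.7)"
```

```text
-> (436.3, -228.3, 220, 188.7) shift [0.4034 0.0371 0.0533] rotvec [2.00e-02 0.00e+00 6.61e+01] yaw0 -105.2 tilt 0.02
```

```bash
python3 -m creep '[[0.02,0.002,0,0,0,6],[0.06,0.006,0,0,0,14],[0.105,0.01,0,0,0,22],[0.15,0.014,0.01,0,0,30],[0.195,0.018,0.02,0,0,38],[0.24,0.022,0.03,0,0,46],[0.285,0.026,0.04,0,0,54],[0.33,0.03,0.05,0,0,62]]' 0.084
python3 -c "
from h import *
go(436.3,-228.3,200,188.7)"
```

```text
clock: 41.2
tcp_pos: [0.4616, -0.1612, 0.2233]
orientation: [0.0, -0.109, 0.994, -0.0]
wrist_force: [0.2, 0.6, 0.6]
finger_gap: 0.0842
-> (436.3, -228.3, 200, 188.7) shift [ 0.0392 -0.06    0.0233] rotvec [-0.    0.02  3.79] yaw0 -167.5 tilt 0.02
```

```bash
python3 -m creep '[[0.015,-0.02,0.005,0,0,2],[0.03,-0.045,0.015,0,0,4],[0.038,-0.058,0.023,0,0,4],[0.038,-0.058,0.023,0,0,4],[0.038,-0.058,0.023,0,0,4],[0.038,-0.058,0.023,0,0,4],[0.038,-0.058,0.023,0,0,4],[0.038,-0.058,0.023,0,0,4]]'
python3 - <<'E'
from h import *
st(); im,d,p=grab('wrist','w7'); P=cloud(d,p); ok=np.isfinite(P[...,2])&(P[...,1]<-.05)&(P[...,1]>-.3)&(P[...,0]>.35)
rect(P,ok,.036,.045,'w');go(436.3,-228.3,11,188.7)
E
```

```text
clock: 42.0
tcp_pos: [0.4379, -0.2247, 0.201]
orientation: [0.0, -0.077, 0.997, -0.0]
wrist_force: [0.7, -0.0, 0.0]
finger_gap: 0.0838
t 42.0 tcp [ 437.9 -224.7  201. ] yaw -171.2 F [ 0.7 -0.   0. ] gap 83.8 q6 -0.79
w px [280. 177.] c 436.2 -227.5 size 99.1 59.9 ang 8.5 z 39.2 5995
-> (436.3, -228.3, 11, 188.7) shift [ 0.0021 -0.0032  0.19  ] rotvec [-0.02  0.03  0.09] yaw0 -171.2 tilt 0.03
```

```bash
python3 -m creep '[[0.001,-0.001,0.02,0,0,0.2],[0.002,-0.003,0.05,0,0,0.2],[0.002,-0.0035,0.085,0,0,0.2],[0.002,-0.0035,0.12,0,0,0.2],[0.002,-0.0035,0.15,0,0,0.2],[0.002,-0.0035,0.175,0,0,0.2],[0.002,-0.0035,0.189,0,0,0.2],[0.002,-0.0035,0.189,0,0,0.2]]'
python3 -m creep '[[0,0,0,0,0,0],[0,0,0,0,0,0],[0,0,0,0,0,0],[0,0,0,0,0,0],[0,0,0,0,0,0],[0,0,0,0,0,0],[0,0,0,0,0,0],[0,0,0,0,0,0]]' 0.04 60
python3 -m creep '[[0,0,-0.01,0,0,0],[0,0,-0.03,0,0,0],[0,0,-0.065,0,0,0],[0,0,-0.105,0,0,0],[0,0,-0.145,0,0,0],[0,0,-0.185,0,0,0],[0,0,-0.22,0,0,0],[0,0,-0.245,0,0,0]]'
python3 -c "
from h import *
st();go(578,150,260,254.7)"
```

```text
clock: 42.85
tcp_pos: [0.4346, -0.2277, 0.0098]
orientation: [-0.002, -0.074, 0.997, 0.001]
wrist_force: [-0.3, 0.6, 0.5]
finger_gap: 0.0839
clock: 43.65
tcp_pos: [0.4371, -0.2298, 0.0131]
orientation: [0.001, -0.074, 0.997, -0.001]
wrist_force: [-0.1, -0.3, 6.3]
finger_gap: 0.0588
clock: 44.45
tcp_pos: [0.4359, -0.2291, 0.2598]
orientation: [0.001, -0.074, 0.997, -0.001]
wrist_force: [-0.4, -1.5, -3.2]
finger_gap: 0.0589
t 44.45 tcp [ 435.9 -229.1  259.8] yaw -171.5 F [-0.4 -1.5 -3.2] gap 58.9 q6 -0.8
-> (578, 150, 260, 254.7) shift [-0.1966  0.3539 -0.0005] rotvec [-1.500e-01  3.000e-02 -6.619e+01] yaw0 -171.5 tilt 0.14
```

```bash
python3 -m creep '[[-0.01,0.018,0,0,0,-5],[-0.028,0.05,0,0,0,-12],[-0.05,0.09,0,0,0,-20],[-0.072,0.13,0,0,0,-28],[-0.094,0.17,0,0,0,-36],[-0.117,0.21,0,0,0,-44],[-0.139,0.25,0,0,0,-52],[-0.158,0.285,0,0,0,-60]]'
python3 -m creep '[[0,0,0,0,0,-3],[0,0,0,0,0,-6.1],[0,0,0,0,0,-6.1],[0,0,0,0,0,-6.1],[0,0,0,0,0,-6.1],[0,0,0,0,0,-6.1],[0,0,0,0,0,-6.1],[0,0,0,0,0,-6.1]]'
python3 - <<'E'
from h import *
s=env.get_state();st(); im,d,p=grab('wrist'); Q=held(s,p,d)
row=Q[250]; k=(abs(row[:,1])<45)&(row[:,2]>-60)&(row[:,2]<10); print('y',row[k][:,1].min().round(1),row[k][:,1].max().round(1),'z',np.median(row[k][:,2]).round(1))
col=Q[150:340,260:310].reshape(-1,3); k=(col[:,2]>-22)&(col[:,2]<8); print('front x',np.nanmedian(col[k][:,0]).round(1), 'y at 250..')
go(620,304,222,254.7)
im,d,p=grab('top','t7');P=cloud(d,p);rect(P,(P[...,1]>0.2)&(P[...,0]>.45)&(P[...,0]<.8),.15,.17,'top')
im,d,p=grab('side','s4');P=cloud(d,p); c=P[...,:2]-[.62,.304]; k=(np.hypot(c[...,0],c[...,1])<.08)
u=np.array([np.cos(np.radians(74.7)),np.sin(np.radians(74.7))]); v=np.array([-u[1],u[0]])
for lo,hi in((.085,.116),(.124,.156)):
    q=c[k&(P[...,2]>lo)&(P[...,2]<hi)]*1000
    a,b=q@u,q@v; print(lo,len(a),'front face u',np.median(a[a<-40]).round(1),'v range',np.percentile(b,[2,98]).round(1))
E
```

```text
clock: 45.25
tcp_pos: [0.5498, 0.0784, 0.2569]
orientation: [-0.0, -0.566, 0.825, 0.0]
wrist_force: [0.7, 0.5, -2.7]
finger_gap: 0.0583
clock: 46.05
tcp_pos: [0.55, 0.0759, 0.2568]
orientation: [0.0, -0.606, 0.796, 0.0]
wrist_force: [0.2, -0.3, -2.8]
finger_gap: 0.0589
t 46.05 tcp [550.   75.9 256.8] yaw -105.4 F [ 0.2 -0.3 -2.8] gap 58.9 q6 -1.31
y -28.8 30.0 z -26.0
front x 48.6 y at 250..
-> (620, 304, 222, 254.7) shift [-0.2384 -0.0068  0.0348] rotvec [-0.    0.01 -0.12] yaw0 -105.4 tilt 0.01
top px [193. 183.] c 617.9 301.8 size 100.1 61.0 ang 74.0 z 159.9 765
0.085 85 front face u -49.4 v range [-25.4  27.5]
  return _methods._mean(a, axis=axis, dtype=dtype,
  ret = ret.dtype.type(ret / rcount)
Traceback (most recent call last):
IndexError: index -1 is out of bounds for axis 0 with size 0
```

```bash
python3 -m creep '[[-0.015,0,0,0,0,0],[-0.04,-0.001,0,0,0,0],[-0.08,-0.002,0,0,0,0],[-0.12,-0.003,0,0,0,0],[-0.16,-0.005,0,0,0,0],[-0.2,-0.006,0,0,0,0],[-0.228,-0.0068,0,0,0,0],[-0.2384,-0.0068,0,0,0,0]]'
python3 -m creep '[[0,0,0,0,0,0],[0,0,0,0,0,0],[0,0,0,0,0,0],[0,0,0.01,0,0,0],[0,0,0.03,0,0,0],[0,0,0.045,0,0,0],[0,0,0.055,0,0,0],[0,0,0.055,0,0,0]]'
python3 -m creep '[[0,0,0,0,0,0],[0,0,0,0,0,0],[0,0,0.004,0,0,0],[0,0,0.008,0,0,0],[0,0,0.01,0,0,0],[0,0,0.01,0,0,0],[0,0,0.01,0,0,0],[0,0,0.01,0,0,0]]'
python3 -c "
from h import *
st();go(620,304.3,173.8,254.7)"
```

```text
clock: 47.0
tcp_pos: [0.6199, 0.3081, 0.2555]
orientation: [0.0, -0.607, 0.794, 0.001]
wrist_force: [-0.4, -1.4, -3.5]
finger_gap: 0.0589
clock: 47.8
tcp_pos: [0.6188, 0.3031, 0.1997]
orientation: [-0.002, -0.606, 0.796, 0.001]
wrist_force: [0.2, -0.0, -3.3]
finger_gap: 0.0588
clock: 48.6
tcp_pos: [0.6199, 0.3042, 0.1918]
orientation: [0.0, -0.606, 0.795, -0.0]
wrist_force: [-0.1, 0.3, -2.9]
finger_gap: 0.0588
t 48.6 tcp [619.9 304.2 191.8] yaw -105.4 F [-0.1  0.3 -2.9] gap 58.8 q6 -0.96
-> (620, 304.3, 173.8, 254.7) shift [-0.0001 -0.0001  0.018 ] rotvec [-0.01  0.01 -0.09] yaw0 -105.4 tilt 0.01
```

```bash
python3 -m creep '[[0,0,0.005,0,0,0],[0,0,0.009,0,0,0],[0,0,0.012,0,0,0],[0,0,0.015,0,0,0],[0,0,0.017,0,0,0],[0,0,0.018,0,0,0],[0,0,0.018,0,0,0],[0,0,0.018,0,0,0]]'
python3 -m creep '[[0,0,0,0,0,0],[0,0,0,0,0,0],[0,0,0,0,0,0],[0,0,0,0,0,0],[0,0,0,0,0,0],[0,0,-0.01,0,0,0],[0,0,-0.04,0,0,0],[0,0,-0.08,0,0,0]]' 0.074
python3 -m creep '[[0.01,0,-0.01,0,0,0],[0.04,0,-0.01,0,0,0],[0.08,0,-0.01,0,0,0],[0.125,0,-0.01,0,0,0],[0.17,0,-0.01,0,0,0],[0.21,0,-0.01,0,0,0],[0.25,0,-0.01,0,0,0],[0.25,0.03,-0.01,0,0,0]]'
python3 -m creep '[[0,0.03,0,0,0,0],[0,0.07,0,0,0,0],[0,0.1,0,0,0,0],[0,0.1,0,0,0,0],[0,0.1,0,0,0,0],[0,0.1,0,0,0,0],[0,0.1,0,0,0,0],[0,0.1,0,0,0,0]]'
python3 - <<'E'
from h import *
st()
im,d,p=grab('top','t8');P=cloud(d,p);rect(P,(P[...,1]>0.2)&(P[...,0]>.45)&(P[...,0]<.8),.19,.21,'top')
rect(P,(P[...,1]<0.1)&(P[...,0]>.2)&(P[...,0]<.8),.024,.2,'bench')
im2,d,p=grab('side','s5');P=cloud(d,p); c=P[...,:2]-[.62,.304]; k=(np.hypot(c[...,0],c[...,1])<.08)
u=np.array([np.cos(np.radians(74.7)),np.sin(np.radians(74.7))]); v=np.array([-u[1],u[0]])
for lo,hi in((.085,.116),(.124,.156),(.164,.196)):
    q=c[k&(P[...,2]>lo)&(P[...,2]<hi)]*1000
    a,b=q@u,q@v; f=a<-40; print(lo,len(a),f.sum(), 'u',np.median(a[f]).round(1) if f.any() else '','v',np.percentile(b,[2,98]).round(1) if len(b) else '')
cv2.imwrite('pics/f.png',np.vstack([cv2.resize(im[60:280,90:320],(560,300)),cv2.resize(im2[80:220,210:390],(560,300),interpolation=cv2.INTER_CUBIC)]))
E
```

```text
clock: 49.4
tcp_pos: [0.6199, 0.3042, 0.1739]
orientation: [0.0, -0.606, 0.795, -0.0]
wrist_force: [-0.3, -0.3, -2.8]
finger_gap: 0.0586
clock: 50.2
tcp_pos: [0.6187, 0.3038, 0.253]
orientation: [-0.002, -0.606, 0.795, 0.001]
wrist_force: [1.0, -0.3, 1.9]
finger_gap: 0.0744
clock: 51.0
tcp_pos: [0.5256, 0.0662, 0.2637]
orientation: [0.0, -0.603, 0.798, -0.001]
wrist_force: [0.5, 1.6, 0.5]
finger_gap: 0.0743
clock: 51.8
tcp_pos: [0.4289, 0.0974, 0.2635]
orientation: [-0.0, -0.606, 0.796, 0.0]
wrist_force: [0.7, -0.2, -1.0]
finger_gap: 0.0741
t 51.8 tcp [428.9  97.4 263.5] yaw -105.4 F [ 0.7 -0.2 -1. ] gap 74.1 q6 -1.26
top px [190. 180.] c 617.5 302.7 size 101.6 61.4 ang 74.5 z 199.8 818
bench px [341. 135.] c 777.6 -128.3 size 66.5 44.9 ang -88.4 z 81.1 382
bench px [534. 137.] c 774.6 -728.7 size 103.7 56.3 ang 83.7 z 31.4 515
bench px [414. 154.] c 718.7 -337.2 size 106.2 80.3 ang 79.0 z 68.1 537
bench px [377. 177.] c 653.8 -237.8 size 77.1 71.8 ang -45.9 z 33.0 473
bench px [546. 193.] c 601.2 -758.5 size 47.4 47.0 ang 85.4 z 27.0 125
bench px [554. 234.] c 473.1 -769.1 size 45.9 20.9 ang 2.9 z 26.7 77
bench px [418. 239.] c 460.6 -355.4 size 79.3 34.3 ang 86.8 z 32.8 309
bench px [552. 247.] c 433.3 -756.3 size 42.5 23.3 ang 83.0 z 26.8 82
bench px [556. 260.] c 391.7 -768.9 size 45.0 19.9 ang -0.6 z 27.1 74
bench px [411. 279.] c 340.4 -330.6 size 81.0 33.8 ang 68.4 z 32.9 309
bench px [553. 273.] c 354.5 -755.0 size 39.2 17.9 ang 89.6 z 26.8 70
bench px [363. 296.] c 290.4 -184.8 size 100.0 61.8 ang -48.4 z 39.2 707
bench px [554. 309.] c 249.7 -750.8 size 31.7 20.5 ang 89.7 z 26.1 62
0.085 114 106 u -50.2 v [-27.9  31.2]
0.124 121 117 u -50.6 v [-27.8  31.3]
0.164 126 121 u -49.4 v [-27.7  27.7]
```

View pics/f.png

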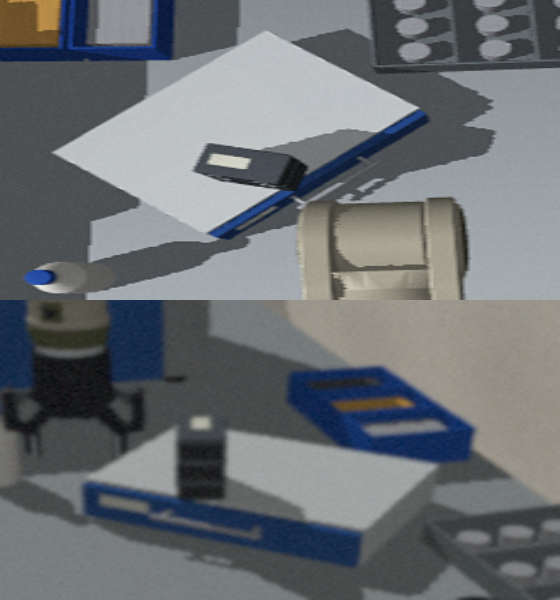

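The column is three high and flush, with front faces within about 1 mm. Before handing in, I'll check the drawer gap once more.

```bash
python3 - <<'E'
from h import *
c,s=np.cos(np.radians(CA)),np.sin(np.radians(CA))
for f in('t8','w6'):
    im,d,p=load(f);P=cloud(d,p)
    D=P[...,:2]*1000-C0; X=D[...,0]*c+D[...,1]*s; Y=-D[...,0]*s+D[...,1]*c
    k=(P[...,2]>.0715)&(P[...,2]<.0755)&(abs(Y)<180)&(X<-100)&(X>-170)
    print(f,k.sum(),np.percentile(X[k],[3,50,97]).round(1))
E
python3 -c "
from h import *
print(env.hand_in())"
```

```text
t8 348 [-140.  -131.8 -108.9]
w6 3091 [-137.2 -130.3 -122.2]
the job is handed in; nothing more can be done
None
```

The bench is in order and the job is handed in, at about 52 s on the robot's clock. Three bars and two cases were present at this start.

- **Bars:** all three lie flat in the drawer, side by side. Seen from above before closing, each top was 53.7 mm above the bench, where 54 mm is expected, with gaps of about 25 mm between them. I could not see inside the drawer after it was shut.
- **Drawer:** I pushed it until it stopped moving, with the push force rising to about 18 N. The top camera then put its front's outer face at -140.0 mm, which is the fully home position. The wrist camera read -137.2 mm; I put the difference down to calibration error.
- **Cases:** both are stacked lid up on the base case in one column. The top is at 199.8 mm, where 200 mm is expected. Front faces agree within about 1.2 mm, and the sides within 2 mm or so. The sides are less certain because the side camera's width readings were noisy.
- **Bystanders:** the tin, mug and jar, the pink case and both red bars were within about 1 mm of where they started, apart from the jar, which the top camera saw only in part at the end. I did not measure the calculator, brush or wash bottle at the end; the arm worked clear of them.

I saw no slip of the grip and no item knocked aside during the run.

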